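# Bolt the tool chest shut against its spring catch

### The job

Lock the tool chest: with one fingertip hold the long spring catch bar on its lid pressed down, and meanwhile, with the other fingertip, push the bolt by its upright tab all the way home through the keeper, never letting the catch up before the bolt is home. Then move clear so that the catch springs back up fully and locks the bolt. Only press and push: do not grip or lift anything, and leave the things on and around the chest where they are.

Things in the scene. Friction and masses are not known exactly. Their poses are not given: they have to be found in the camera images.
- chest: Low dark steel tool chest fixed to the bench, 250 (x) by 330 (y) by 80 mm high; origin: centre of its underside, z up. Its axes are 'chest x' and 'chest y' below. On its flat lid (80 mm above the bench) two parts run side by side along chest y: catch bar (chest x = -30 mm) and bolt (chest x = +30 mm), nothing over 20 mm high between them. Loose things on it are over 60 mm from chest x = 0, at most 45 mm tall.
- catch (a joint): Spring catch travel, m, straight down: 0 = up (rest), 0.010 = at its stop. Spring force 2.5 N at the top, 6.5 N at the stop. Up, its tongue sits in a notch and blocks the bolt; pressed 5 mm or more it frees it (7 to 10 mm is safe). Let up part-way, it drops into a middle notch and blocks again. Let go with the bolt home (beyond 0.0385), it springs up to 0 and locks it.
- catch_top (a point): Centre of the top face of the catch's press bar, a plain flat steel bar 95 mm long (chest y) by 28 mm wide (chest x); its top is 38 mm above the lid (118 mm above the bench) when up. A fingertip may slide along it while pressing. It goes down with the catch; its axes are the chest's.
- bolt (a joint): Bolt travel, m, along chest +y: starts withdrawn at 0 to 0.005, moves freely to 0.006 where the raised catch stops it, 0.040 = fully home at its stop with the bolt's end through the keeper. Friction about 3 N holds it where it is left.
- tab_face (a point): Centre of the chest -y face of the bolt's upright push tab, a round-topped steel plate 30 mm wide (chest x), 10 mm thick (chest y); pushing it towards chest +y shoots the bolt. This point is 44 mm above the lid; the tab's top is at 54 mm, the bolt's bar below it at 20 mm. 60 mm in chest x from the middle of the catch bar. Travels with the bolt; axes as the chest's.
- keeper (a point): Centre of the keeper on the chest's top, a low steel staple (18 mm along chest y, 30 mm along chest x, its top 25 mm above the lid) that the bolt's end enters. A like staple 12 mm long guides the bolt 47 mm before it (chest -y). Fixed; axes as the chest's.
- bearing: Loose steel bearing ring lying on the chest, 40 mm across, 14 mm high; origin under its centre. Leave alone.
- socket: Loose steel wrench socket standing on the chest, 24 mm across, 38 mm high; origin under its centre. Leave alone.
- tin: Loose small aluminium tin standing on the chest, 50 mm across, 45 mm high; origin under its centre. Leave alone.
- hitch_ball: Steel trailer hitch ball standing on the bench, 50 mm across, 110 mm high; origin under its centre. Leave alone.
- spray_can: Spray can standing on the bench, 66 mm across, 190 mm high; origin under its centre. Leave alone.
- screwdriver: Screwdriver lying on the bench. Leave alone.
- wrench: Wrench lying on the bench. Leave alone.

How it is judged:
On the way, in this order (a step that is already met when the one before it is completed fails the run):
1. the catch is held down by a finger before the bolt is driven (value of joint catch above 0.005 m and contact force between the fingers and catch above 1 N and value of joint bolt below 0.012 m), for 0.1 s.
2. one finger pushes the bolt while the other holds the catch down (value of joint catch above 0.0045 m and contact force between the fingers and catch above 0.5 N and contact force between the fingers and bolt above 0.3 N and value of joint bolt between 0.014 and 0.037 m), for 0.04 s.
At the end, for the whole second after the job is handed in: The bolt is fully home (within 2.5 mm of its stop), the catch has sprung back up (within 1.5 mm of its top) and locks it, and nothing else was disturbed (value of joint bolt above 0.0375 m and value of joint catch below 0.0015 m and velocity of joint bolt below 0.005 m/s and y of tab_face in the frame of chest above -0.0125 m); the robot touches nothing.
It fails at once if the catch is let up while the bolt is between its withdrawn place and home (value of joint bolt between 0.012 and 0.036 m and value of joint catch below 0.003 m).
It fails at once if a loose thing on the chest is moved more than 30 mm, knocked over or lifted (distance of any of bearing, socket, tin from where it was at the start of the episode above 0.03 m or angle between any of bearing, socket, tin's own z axis and vertical above 0.5 rad or height (world z) of any of bearing, socket, tin above 0.095 m).
It fails at once if a loose thing on the bench is moved more than 30 mm, knocked over or lifted (distance of any of hitch_ball, spray_can, screwdriver, wrench from where it was at the start of the episode above 0.03 m or angle between any of hitch_ball, spray_can's own z axis and vertical above 0.5 rad or height (world z) of any of hitch_ball, spray_can, screwdriver, wrench above 0.03 m).
It also fails if it takes over 37 s, if anything falls off the work surface, if the arm or the gripper's body presses on something with over 40 N, if the wrist force passes 120 N, or if a joint passes its speed limit or range.

### The arm

A 7-joint arm with a two-finger parallel gripper is mounted at the origin on the work surface. World frame = base frame: x ahead of the robot, y to its left, z up, the work surface at z = 0. Lengths are in m, angles in rad, forces in N, time in s.
With the tool pointing down it reaches from about 0.425 to 0.95 m from the base axis. Payload 4.7 kg.
Tool frame: the origin (TCP) lies at the very end of the fingers, on their centre line; the grasp point (between the pads) lies 19 mm behind it; y points along the fingers, z is the direction in which the jaws open and shut, and the axes are right-handed (so a half turn about y gives the same grasp; the last joint's range is limited). The gripper opens to 87 mm and grips with 3 to 60 N. Pads are 19 mm wide; open, the fingers measure 117 mm over their backs; the gripper's body (75 mm by 190 mm) begins 51 mm behind the grasp point.
Start: joints at [1.312, 0.469, -0.049, 1.532, 0.024, 1.141, -0.082], TCP at [0.154, -0.657, 0.223] pointing down, gripper open.
Joint ranges: [-2.59, 2.59], [-0.33, 1.99], [-1.39, 1.29], [0.1, 2.45], [-1.04, 4.18], [0.21, 1.99], [-2.66, 2.66]. Speed limits (rad/s): [2.57, 2.57, 3.14, 3.14, 3.14, 3.14, 3.14].

### API

Orientations are given as a unit quaternion [x, y, z, w].
In Python, from cell import r gives the robot as it stands.
- The arm moves only by the tool apply_moves, never from a script. Its argument "commands" is a list of rows, each an object of numbers: "tx", "ty", "tz": the shift along the tool's x, y, z in cm; "ax", "ay", "az": the turn, a rotation vector about the tool's x, y, z in degrees. A call has 1 to 20 rows; each row is the pose to reach, as a shift and turn from the pose measured when the call began, along the tool's axes at that moment; what a row does not reach only later rows make up. A row lasts 1/10 s, in which the tool goes at most 50 mm and 8.59 degrees, less where a joint would pass 70% of its speed; a pose out of reach is approached as far as the arm can. A call with a gripper value outside its range is refused whole. "claw" is the finger opening in cm, from 0 to 8.7, set as the call begins (left out, the last holds). The fingers move at their own pace and stop on an object; "force" is the grip in N (left out, the last holds). Time passes only in rows, so rows that repeat a pose let the fingers close. It gives the time, the measured TCP pose, the force and the opening at its end, in the units of the state.
- r.read_state(): the state, without advancing time (a new reading comes with each control period).
- r.camera(name): name is "scene" or "top" or "wrist"; returns (picture, depth): 480x640x3 uint8, red, green, blue; 480x640 float32, m along the optical axis (not along the pixel's ray), 0 where there is no reading.
- r.camera_model(name): a dict with "vertical_fov" (degrees; the focal length in pixels is half the picture's height over the tangent of half this angle, whatever the lens; pixels are square), "cx", "cy" (the principal point, pixels), "camera_from_world" (4x4, takes a point from world to camera coordinates); the wrist camera has in their place "tool_from_camera" (4x4, takes a point from camera to tool coordinates, whose origin is the TCP and whose axes are the tool frame's). Camera axes: x right, y up, looking along -z (the intrinsics and any distortion apply to the point x, -y, -z); pixel columns grow to the right and rows downward; lengths in m; the calibration is good to about 2 mm. A picture is of the moment at which its call begins: read the wrist's pose just before it. camera_model takes no time and is no camera call.
- r.sign_off(): hands the job in, once; it reports no verdict.
Trained networks look in the newest picture that a camera, given by its name, has taken for a name from the list of things; names that differ only in an ending like _2 or _b are one class to them, and where a whole thing is asked for, a point or a joint stands for the part that bears it (a point fixed in the world has none). Each returns a list of dicts, best first, with "confidence" (0 to 1); they miss things now and then, are a little off and sometimes report something else, mostly with a low value. They report only what shows in the picture. A call takes as long as a camera call.
- r.look_for(camera, query): "position" ([column, row] in pixels, amid what is visible of it).
The state is a dict: "time": time; "joint_pos": joint angles; "joint_vel": joint speeds; "joint_efforts": joint torques, N m; "eef_pos": TCP position; "orientation": TCP orientation; "ft_force": force on the tool from outside, world axes, zero at the start; "ft_torque": the same for the moment, N m; "gripper_width": opening from 0.0 (shut) to 1.0 (fully open).
Only numpy, scipy, OpenCV 4.12 (cv2) and the standard library are available. Lean on these libraries where they do the work, as an engineer would, in place of code of your own. Each camera call takes 0.05 s, during which the arm holds its last target.

## Working session

There is one attempt and no reset: what is moved stays moved. The work goes in short steps, Python scripts to look and compute and a tool call to move; the robot and the scene stay as the last step left them, time stands still between calls to the robot, and variables do not carry over. Pictures are saved under pics/ and viewed, and the job is handed in when it is done.

Besides the shell and the picture viewer there is one more tool, called by a JSON object that holds its "name" and its "arguments". apply_moves: Moves the arm, as the interface text tells. Its arguments: {"type":"object","properties":{"commands":{"type":"array"},"claw":{"type":"number"},"force":{"type":"number"}},"required":["commands"]}

```bash
ls; mkdir -p pics; python3 - <<'E'
from cell import r
import cv2, numpy as np
print(r.read_state())
for n in ["scene","top","wrist"]:
    p,d=r.camera(n); cv2.imwrite(f"pics/{n}0.png",p[...,::-1]); np.save(f"pics/{n}0.npy",d)
    print(n,r.camera_model(n))
    for q in ["catch_top","tab_face","keeper","chest","bearing","socket","tin","hitch_ball","spray_can"] if n=="top" else []:
        print(q,r.look_for(n,q)[:2])
E
```

```text
pics
{'time': 0.0, 'joint_pos': array([ 1.31206097,  0.46941818, -0.04859203,  1.53366012,  0.0240875 ,
        1.141008  , -0.08230042]), 'joint_vel': array([-3.03535241e-04, -2.76593595e-04,  1.92448098e-05,  3.83925861e-04,
        8.98467366e-04, -3.90254140e-04, -1.47628205e-03]), 'joint_efforts': array([ 1.72976834e-04, -5.07960856e+01, -8.09326465e-02, -2.36150211e+01,
       -6.14197645e-02,  3.78456060e-02,  1.90582268e-04]), 'eef_pos': array([ 0.15365482, -0.6566749 ,  0.22152942]), 'orientation': array([-0.08118658,  0.7031092 , -0.70177405,  0.08098993]), 'ft_force': array([-0.06954441,  0.16383079,  0.14679027]), 'ft_torque': array([ 0.01421919,  0.0210423 , -0.03976373]), 'gripper_width': 0.9998378538123264}
scene {'vertical_fov': 50.19988410498018, 'cx': 320.3102103540755, 'cy': 237.73358120392763, 'camera_from_world': array([[ 0.19572325,  0.98064038,  0.00607001, -0.08286514],
       [-0.81592649,  0.1594085 ,  0.55574535,  0.41137702],
       [ 0.54401872, -0.11372497,  0.83133042, -1.7355699 ],
       [ 0.        ,  0.        ,  0.        ,  1.        ]])}
top {'ve
[... 685 characters left out ...]
fidence': 0.46}]
tin [{'position': [338.7, 290.3], 'confidence': 0.76}]
hitch_ball [{'position': [140.6, 289.4], 'confidence': 0.71}]
spray_can [{'position': [125.2, 231.7], 'confidence': 0.72}, {'position': [524.4, 315.7], 'confidence': 0.37}]
wrist {'vertical_fov': 71.82333863049107, 'cx': 320.06637199187935, 'cy': 245.31519336106646, 'tool_from_camera': array([[-5.45546393e-04, -9.70452967e-01, -2.41289744e-01,
        -6.62729078e-02],
       [ 1.27643129e-03,  2.41288908e-01, -9.70452489e-01,
        -1.60759619e-01],
       [ 9.99999037e-01, -8.37416636e-04,  1.10708224e-03,
         2.23591860e-04],
       [ 0.00000000e+00,  0.00000000e+00,  0.00000000e+00,
         1.00000000e+00]])}
```

View pics/top0.png

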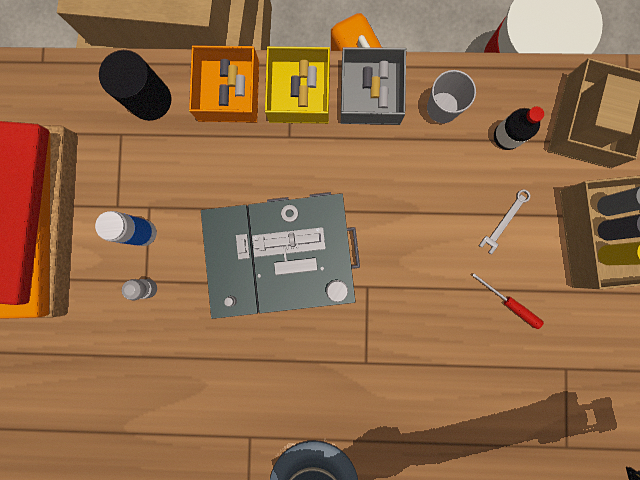

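View pics/scene0.png

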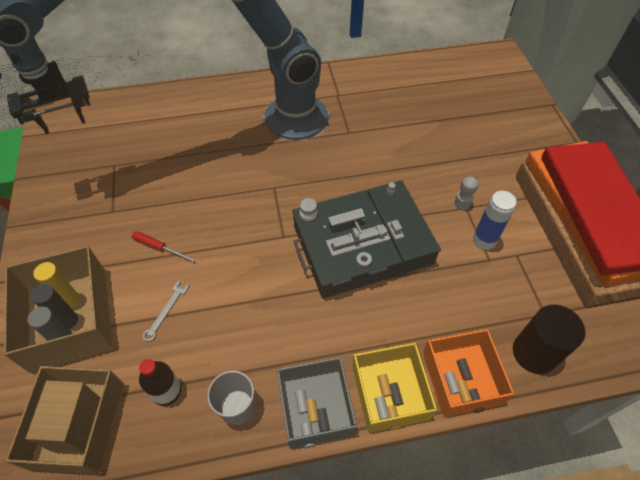

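```bash
cat > h.py <<'E'
import numpy as np, cv2
from scipy.spatial.transform import Rotation as R
def K(m,h=480): return h/2/np.tan(np.radians(m["vertical_fov"])/2)
def wfc(m,st=None):
    if "camera_from_world" in m: return np.linalg.inv(m["camera_from_world"])
    T=np.eye(4);T[:3,:3]=R.from_quat(st["orientation"]).as_matrix();T[:3,3]=st["eef_pos"]
    return T@m["tool_from_camera"]
def onplane(m,uv,z,st=None):
    f=K(m);T=wfc(m,st);u,v=uv
    d=T[:3,:3]@np.array([(u-m["cx"])/f,-(v-m["cy"])/f,-1]);o=T[:3,3]
    return o+d*(z-o[2])/d[2]
def cloud(m,d,st=None):
    f=K(m);T=wfc(m,st);v,u=np.mgrid[:480,:640]
    p=np.stack([(u-m["cx"])/f*d,-(v-m["cy"])/f*d,-d],-1)
    return p@T[:3,:3].T+T[:3,3]
E
python3 - <<'E'
from cell import r
from h import *
m=r.camera_model("top"); d=np.load("pics/top0.npy")
P=cloud(m,d)
for n,uv,z in [("catch",(294.9,266),.118),("tab",(293,239.1),.134),("keeper",(275,251),.105),("bearing",(288.7,208),.094),("socket",(231.7,301.7),.1),("tin",(338.7,290.3),.12)]:
    print(n,onplane(m,uv,z),P[int(uv[1]),int(uv[0])])
mask=((P[...,2]>.07)&(P[...,2]<.09)&(d>0)).astype(np.uint8); mask[:, :180]=0; mask[:,370:]=0;mask[:180]=0;mask[330:]=0
pts=P[mask>0]; print(len(pts),np.median(pts[:,2]))
rect=cv2.minAreaRect(pts[:,:2].astype(np.float32)*1000);print(rect)
im=cv2.imread("pics/top0.png")[185:325,190:370];cv2.imwrite("pics/topz.png",cv2.resize(im,None,fx=4,fy=4,interpolation=cv2.INTER_CUBIC))
E
```

```text
catch [0.5230673  0.05001301 0.118     ] [0.52303286 0.05209645 0.11696242]
tab [0.5818233  0.05451222 0.134     ] [0.58216824 0.05466867 0.13213483]
keeper [0.55599164 0.09683586 0.105     ] [0.55678173 0.09911904 0.0856559 ]
bearing [0.65566885 0.0694706  0.094     ] [0.65515551 0.07073774 0.097645  ]
socket [0.43954511 0.19218149 0.1       ] [0.44204375 0.19078027 0.11467137]
tin [ 0.47168235 -0.0483002   0.12      ] [ 0.47245599 -0.04667973  0.12402075]
13921 0.0799071742728803
((550.6571044921875, 96.03826904296875), (260.98590087890625, 334.1547546386719), 7.788328647613525)
```

View pics/topz.png

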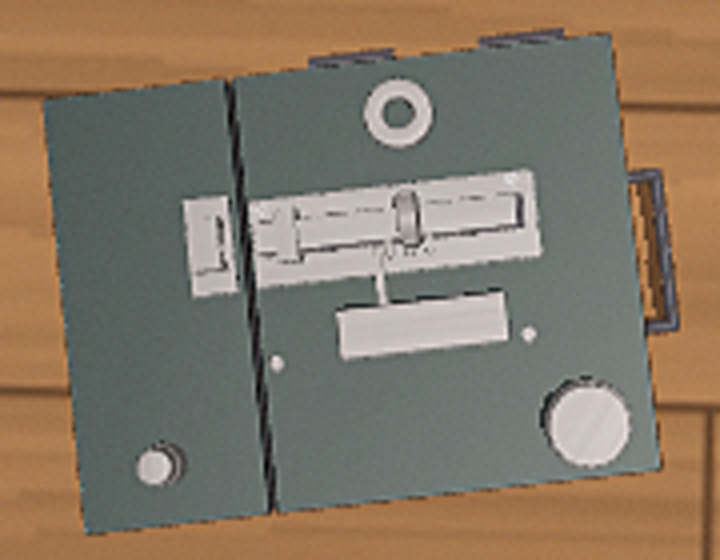

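```bash
cat >> h.py <<'E'
def delta(st,pos,yaw,flip=1):
    # tool y down, tool z along flip*chest x
    zc=flip*np.array([np.cos(yaw),np.sin(yaw),0]);yc=np.array([0,0,-1.]);xc=np.cross(yc,zc)
    G=np.stack([xc,yc,zc],1);C=R.from_quat(st["orientation"]).as_matrix()
    t=C.T@(np.array(pos)-st["eef_pos"])*100
    a=np.degrees(R.from_matrix(C.T@G).as_rotvec())
    return np.round(t,2),np.round(a,2)
E
python3 - <<'E'
from cell import r
from h import *
st=r.read_state();print(R.from_quat(st["orientation"]).as_matrix().round(3))
for f in(1,-1): print(delta(st,[.545,.02,.26],np.radians(7),f))
E
```

```text
[[-0.974  0.     0.228]
 [-0.228 -0.    -0.974]
 [-0.    -1.     0.   ]]
(array([-53.52,  -3.74, -57.03]), array([-1.000e-02, -8.383e+01,  0.000e+00]))
(array([-53.52,  -3.74, -57.03]), array([-0.000e+00,  9.617e+01, -1.000e-02]))
```

{"name": "apply_moves", "arguments": {"commands": [{"tx":-55.1,"ty":-3.7,"tz":-63.8,"ay":-83.8},{"tx":-55.1,"ty":-3.7,"tz":-63.8,"ay":-83.8},{"tx":-55.1,"ty":-3.7,"tz":-63.8,"ay":-83.8},{"tx":-55.1,"ty":-3.7,"tz":-63.8,"ay":-83.8},{"tx":-55.1,"ty":-3.7,"tz":-63.8,"ay":-83.8},{"tx":-55.1,"ty":-3.7,"tz":-63.8,"ay":-83.8},{"tx":-55.1,"ty":-3.7,"tz":-63.8,"ay":-83.8},{"tx":-55.1,"ty":-3.7,"tz":-63.8,"ay":-83.8},{"tx":-55.1,"ty":-3.7,"tz":-63.8,"ay":-83.8},{"tx":-55.1,"ty":-3.7,"tz":-63.8,"ay":-83.8},{"tx":-55.1,"ty":-3.7,"tz":-63.8,"ay":-83.8},{"tx":-55.1,"ty":-3.7,"tz":-63.8,"ay":-83.8},{"tx":-55.1,"ty":-3.7,"tz":-63.8,"ay":-83.8},{"tx":-55.1,"ty":-3.7,"tz":-63.8,"ay":-83.8},{"tx":-55.1,"ty":-3.7,"tz":-63.8,"ay":-83.8},{"tx":-55.1,"ty":-3.7,"tz":-63.8,"ay":-83.8},{"tx":-55.1,"ty":-3.7,"tz":-63.8,"ay":-83.8},{"tx":-55.1,"ty":-3.7,"tz":-63.8,"ay":-83.8},{"tx":-55.1,"ty":-3.7,"tz":-63.8,"ay":-83.8},{"tx":-55.1,"ty":-3.7,"tz":-63.8,"ay":-83.8}], "claw": 8.7}}

```text
validation failed for argument at $.co...
```

{"name": "apply_moves", "arguments": {"commands": [{"tx":-5.5,"ty":-3.7,"tz":-6.4,"ax":0,"ay":-8.4,"az":0}]}}

```text
time: 0.7
eef_pos: [0.1697, -0.6187, 0.2389]
orientation: [-0.132, 0.696, -0.693, 0.129]
ft_force: [-0.7, 0.8, 0.8]
gripper_width: 0.996
```

```bash
python3 - <<'E'
from cell import r
from h import *
st=r.read_state();print(st["time"])
print(delta(st,[.545,.09,.26],np.radians(7)))
E
```

```text
0.7
(array([-60.69,  -2.08, -52.42]), array([ 3.700e-01, -7.571e+01, -1.000e-02]))
```

{"name": "apply_moves", "arguments": {"commands": [{"tx":-30,"ty":-2,"tz":-26,"ax":0,"ay":-40,"az":0},{"tx":-30,"ty":-2,"tz":-26,"ax":0,"ay":-40,"az":0},{"tx":-30,"ty":-2,"tz":-26,"ax":0,"ay":-40,"az":0},{"tx":-30,"ty":-2,"tz":-26,"ax":0,"ay":-40,"az":0},{"tx":-30,"ty":-2,"tz":-26,"ax":0,"ay":-40,"az":0},{"tx":-30,"ty":-2,"tz":-26,"ax":0,"ay":-40,"az":0},{"tx":-30,"ty":-2,"tz":-26,"ax":0,"ay":-40,"az":0},{"tx":-30,"ty":-2,"tz":-26,"ax":0,"ay":-40,"az":0}]}}

```text
time: 1.5
eef_pos: [0.3559, -0.2652, 0.2596]
orientation: [-0.362, 0.61, -0.607, 0.36]
ft_force: [1.1, -0.9, -0.2]
gripper_width: 1.001
```

```bash
python3 - <<'E'
from cell import r
from h import *
st=r.read_state();print(st["time"])
print(delta(st,[.545,.09,.26],np.radians(7)))
E
```

```text
1.5
(array([-4.024e+01, -4.000e-02, -4.300e-01]), array([  0.27, -35.64,  -0.08]))
```

{"name": "apply_moves", "arguments": {"commands": [{"tx":-40.2,"ty":0,"tz":-0.4,"ax":0.3,"ay":-35.6,"az":0},{"tx":-40.2,"ty":0,"tz":-0.4,"ax":0.3,"ay":-35.6,"az":0},{"tx":-40.2,"ty":0,"tz":-0.4,"ax":0.3,"ay":-35.6,"az":0},{"tx":-40.2,"ty":0,"tz":-0.4,"ax":0.3,"ay":-35.6,"az":0},{"tx":-40.2,"ty":0,"tz":-0.4,"ax":0.3,"ay":-35.6,"az":0},{"tx":-40.2,"ty":0,"tz":-0.4,"ax":0.3,"ay":-35.6,"az":0},{"tx":-40.2,"ty":0,"tz":-0.4,"ax":0.3,"ay":-35.6,"az":0},{"tx":-40.2,"ty":0,"tz":-0.4,"ax":0.3,"ay":-35.6,"az":0},{"tx":-40.2,"ty":0,"tz":-0.4,"ax":0.3,"ay":-35.6,"az":0},{"tx":-40.2,"ty":0,"tz":-0.4,"ax":0.3,"ay":-35.6,"az":0},{"tx":-40.2,"ty":0,"tz":-0.4,"ax":0.3,"ay":-35.6,"az":0},{"tx":-40.2,"ty":0,"tz":-0.4,"ax":0.3,"ay":-35.6,"az":0}], "claw": 4.5}}

```text
time: 2.7
eef_pos: [0.5448, 0.0874, 0.2596]
orientation: [-0.529, 0.469, -0.47, 0.529]
ft_force: [-0.6, -0.6, 0.2]
gripper_width: 0.514
```

```bash
python3 - <<'E'
from cell import r
from h import *
st=r.read_state();print(st)
p,d=r.camera("wrist");cv2.imwrite("pics/w1.png",p[...,::-1]);np.save("pics/w1.npy",d);np.save("pics/st1.npy",st,allow_pickle=True)
for q in ["catch_top","tab_face","keeper","chest"]: print(q,r.look_for("wrist",q)[:2])
E
```

```text
{'time': 2.7, 'joint_pos': array([ 0.37272588,  0.32548002, -0.76335349,  1.75024488,  0.24366708,
        1.16272022, -0.3436299 ]), 'joint_vel': array([ 0.00435288, -0.00189576, -0.00415037, -0.00122472, -0.00071235,
       -0.00347757, -0.00394712]), 'joint_efforts': array([-5.17012719e-01, -3.57590318e+01, -5.63942090e+00, -2.32311147e+01,
       -8.71156063e-02, -4.95152242e-03,  3.09626477e-03]), 'eef_pos': array([0.54476123, 0.08740068, 0.25956582]), 'orientation': array([-0.52860575,  0.46935695, -0.46976032,  0.52877713]), 'ft_force': array([-0.62473952, -0.55691332,  0.15109946]), 'ft_torque': array([ 0.01535596, -0.06783868,  0.05230721]), 'gripper_width': 0.5135587859476463}
catch_top [{'position': [292.1, 254.0], 'confidence': 0.9}, {'position': [408.9, 252.9], 'confidence': 0.65}]
tab_face [{'position': [352.9, 245.3], 'confidence': 0.71}]
keeper [{'position': [324.3, 161.3], 'confidence': 0.71}]
chest [{'position': [324.0, 166.1], 'confidence': 0.95}]
```

View pics/w1.png

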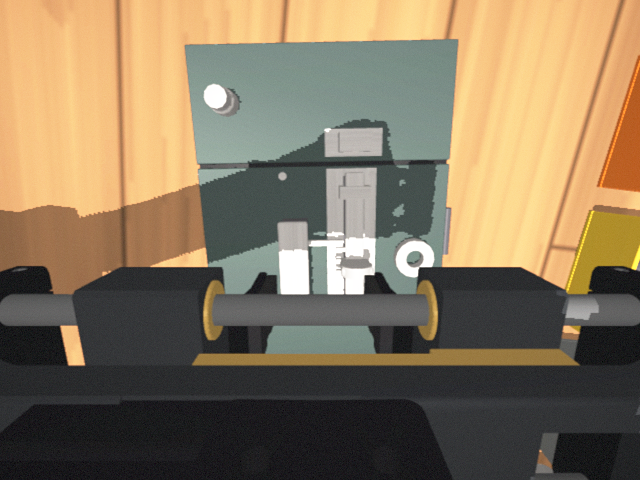

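```bash
python3 - <<'E'
from cell import r
from h import *
st=np.load("pics/st1.npy",allow_pickle=True).item();d=np.load("pics/w1.npy");m=r.camera_model("wrist")
P=cloud(m,d,st);v,u=np.mgrid[:480,:640]
# lid far edge/side edges
lid=(abs(P[...,2]-.08)<.006)&(v<260)&(d>0)
print("lid z",np.median(P[lid][:,2]))
def line(A): return cv2.fitLine(A.astype(np.float32),cv2.DIST_HUBER,0,.001,.001).ravel()
L=[];Rr=[]
for row in range(60,255,3):
    c=np.where(lid[row])[0]
    if len(c)>20: L.append(P[row,c[0],:2]);Rr.append(P[row,c[-1],:2])
T=[P[np.where(lid[:,c])[0][0],c,:2] for c in range(200,445,4)]
for n,A in(("L",L),("R",Rr),("T",T)):
    A=np.array(A);l=line(A);print(n,l,np.degrees(np.arctan2(l[1],l[0])))
def z(mask,n):
    q=P[mask];rc=cv2.minAreaRect((q[:,:2]*1000).astype(np.float32));print(n,len(q),np.median(q,0),q.min(0),q.max(0),rc)
zz=P[...,2]
roi=(v<300)&(d>0)
z(roi&(u>260)&(u<318)&(abs(zz-.118)<.006),"catch")
z(roi&(u>325)&(u<385)&(zz>.12)&(zz<.145)&(v<290),"tab")
z(roi&(u>320)&(u<390)&(v<160)&(v>120)&(zz>.095),"keeper")
im=cv2.imread("pics/w1.png")[120:310,240:440];cv2.imwrite("pics/w1z.png",cv2.resize(im,None,fx=3,fy=3))
E
```

```text
lid z 0.07872224954045681
L [ 0.13883948 -0.9903149   0.41695115  0.1284566 ] -82.019295
R [ 0.17079377 -0.9853068   0.66855013  0.16336262] -80.16602
T [0.99065125 0.13641885 0.5266402  0.26060066] 7.8406725
catch 2100 [0.52322138 0.0634411  0.11653623] [0.50540013 0.0248703  0.11214871] [0.54172671 0.09808704 0.11931124] ((523.1466674804688, 61.53298568725586), (28.204904556274414, 71.4853515625), 7.926897048950195)
tab 403 [0.58254918 0.06073276 0.12941105] [0.56922321 0.05256206 0.12017791] [0.59911624 0.06598957 0.13406853] ((584.0724487304688, 59.13243865966797), (29.94611358642578, 10.621784210205078), 8.087523460388184)
keeper 700 [0.56763271 0.17604969 0.10354277] [0.55201948 0.16559146 0.09526154] [0.58381858 0.18710236 0.10596554] ((567.7921752929688, 176.08990478515625), (29.97372055053711, 18.035619735717773), 8.533897399902344)
```

View pics/w1z.png

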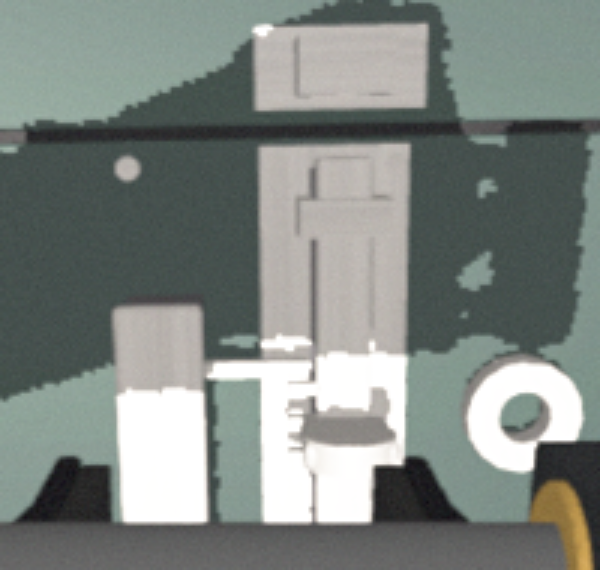

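```bash
cat > go.py <<'E'
import sys
from cell import r
from h import *
st=r.read_state();yaw=np.radians(7.95)
ex=np.array([np.cos(yaw),np.sin(yaw)]);ey=np.array([-ex[1],ex[0]]);c=np.array([.5248,.0498])
x,y,z=map(float,sys.argv[1:4])  # mm: chest x, y rel catch centre, z
rel=st["eef_pos"][:2]-c
print(st["time"],"now x,y,z",rel@ex*1e3-30,rel@ey*1e3,st["eef_pos"][2]*1e3,"F",st["ft_force"].round(2),"Fx,Fy chest",st["ft_force"][:2]@ex,st["ft_force"][:2]@ey,st["gripper_width"]*87)
p=c+((x+30)*ex+y*ey)/1e3
print(delta(st,[*p,z/1e3],yaw))
E
python3 go.py 0 -22 150
```

```text
2.95 now x,y,z -4.6340188381376635 35.64039445336332 259.76868307482107 F [-0.62 -0.12  0.06] Fx,Fy chest -0.6302617247269175 -0.03521352986423312 44.779597427667454
(array([ 5.76, 10.97,  0.56]), array([-0.07, -1.08, -0.04]))
```

{"name": "apply_moves", "arguments": {"commands": [{"tx":3,"ty":4,"tz":0.3,"ax":0,"ay":-1.1,"az":0},{"tx":5.8,"ty":7,"tz":0.5,"ax":0,"ay":-1.1,"az":0},{"tx":5.8,"ty":10,"tz":0.5,"ax":0,"ay":-1.1,"az":0},{"tx":5.8,"ty":11,"tz":0.5,"ax":0,"ay":-1.1,"az":0},{"tx":5.8,"ty":11,"tz":0.5,"ax":0,"ay":-1.1,"az":0},{"tx":5.8,"ty":11,"tz":0.5,"ax":0,"ay":-1.1,"az":0}]}}

```text
time: 3.55
eef_pos: [0.5578, 0.0329, 0.1512]
orientation: [-0.533, 0.463, -0.464, 0.535]
ft_force: [0.7, 0.3, 0.4]
gripper_width: 0.518
```

```bash
python3 go.py 0 -22 125; python3 - <<'E'
from cell import r
from h import *
for n in("scene","wrist","top"):
    p,d=r.camera(n);cv2.imwrite(f"pics/{n}2.png",p[...,::-1])
a=cv2.resize(cv2.imread("pics/scene2.png")[150:310,270:470],None,fx=3,fy=3);cv2.imwrite("pics/s2z.png",a)
E
```

```text
3.55 now x,y,z 0.3955750953520898 -21.2869239679852 151.18119701452383 F [0.75 0.3  0.41] Fx,Fy chest 0.7835820560767935 0.18947311591951133 45.103771686842926
(array([ 0.07,  2.62, -0.05]), array([-0.2 ,  0.1 , -0.06]))
```

View pics/s2z.png

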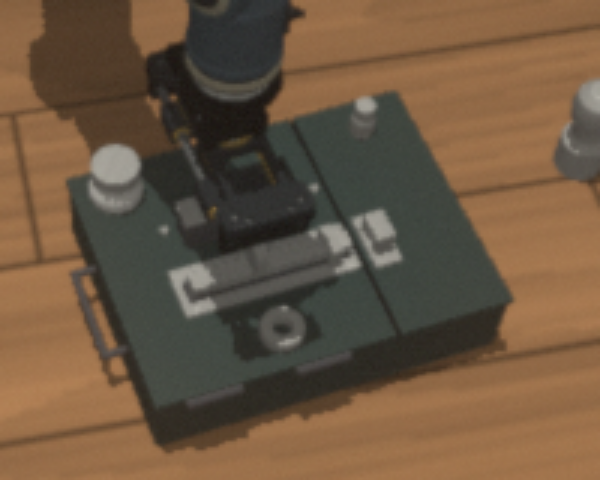

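View pics/wrist2.png

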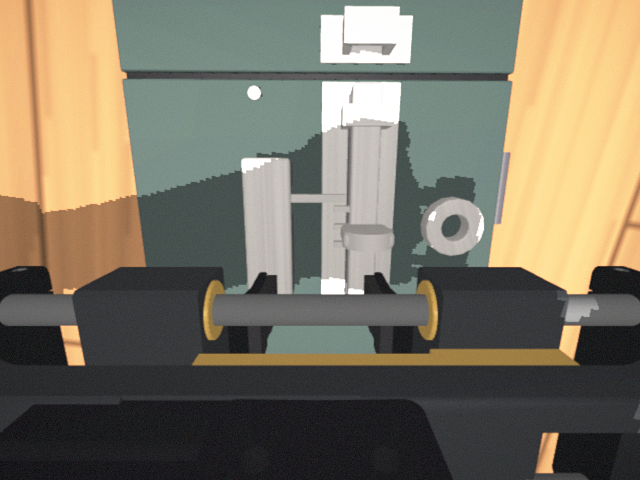

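{"name": "apply_moves", "arguments": {"commands": [{"tx":0,"ty":1,"tz":0,"ax":0,"ay":0,"az":0},{"tx":0,"ty":2,"tz":0,"ax":0,"ay":0,"az":0},{"tx":0,"ty":2.6,"tz":0,"ax":0,"ay":0,"az":0},{"tx":0,"ty":2.8,"tz":0,"ax":0,"ay":0,"az":0},{"tx":0,"ty":2.8,"tz":0,"ax":0,"ay":0,"az":0}]}}

```text
time: 4.2
eef_pos: [0.5578, 0.0327, 0.1228]
orientation: [-0.533, 0.463, -0.464, 0.535]
ft_force: [0.3, 0.5, -0.8]
gripper_width: 0.517
```

```bash
python3 go.py 0 -22 110
```

```text
4.2 now x,y,z 0.29398616570957614 -21.536163561250934 122.80917209465191 F [ 0.33  0.55 -0.79] Fx,Fy chest 0.3991005804803515 0.4952284783377461 44.979290598976505
(array([ 0.05,  1.28, -0.03]), array([-0.18,  0.09, -0.04]))
```

{"name": "apply_moves", "arguments": {"commands": [{"tx":0,"ty":0.4,"tz":0,"ax":0,"ay":0,"az":0},{"tx":0,"ty":0.7,"tz":0,"ax":0,"ay":0,"az":0},{"tx":0,"ty":1.0,"tz":0,"ax":0,"ay":0,"az":0},{"tx":0,"ty":1.3,"tz":0,"ax":0,"ay":0,"az":0},{"tx":0,"ty":1.3,"tz":0,"ax":0,"ay":0,"az":0},{"tx":0,"ty":1.3,"tz":0,"ax":0,"ay":0,"az":0}]}}

```text
time: 4.8
eef_pos: [0.5583, 0.0327, 0.1102]
orientation: [-0.533, 0.463, -0.465, 0.535]
ft_force: [-0.1, -0.3, 6.0]
gripper_width: 0.516
```

```bash
python3 go.py 0 -16 109.5
```

```text
4.8 now x,y,z 0.8025861373476815 -21.518654766934716 110.24495695158016 F [-0.09 -0.33  5.96] Fx,Fy chest -0.1302814100811432 -0.3179965474479786 44.87651628838639
(array([-0.55,  0.07, -0.08]), array([-0.24,  0.09, -0.03]))
```

{"name": "apply_moves", "arguments": {"commands": [{"tx":-0.4,"ty":0,"tz":-0.05,"ax":0,"ay":0,"az":0},{"tx":-0.8,"ty":0,"tz":-0.05,"ax":0,"ay":0,"az":0},{"tx":-1.2,"ty":0,"tz":-0.05,"ax":0,"ay":0,"az":0},{"tx":-1.6,"ty":0,"tz":-0.05,"ax":0,"ay":0,"az":0},{"tx":-2.0,"ty":0,"tz":-0.05,"ax":0,"ay":0,"az":0},{"tx":-2.4,"ty":0,"tz":-0.05,"ax":0,"ay":0,"az":0},{"tx":-2.4,"ty":0,"tz":-0.05,"ax":0,"ay":0,"az":0}]}}

```text
time: 5.5
eef_pos: [0.5551, 0.0543, 0.1106]
orientation: [-0.533, 0.462, -0.466, 0.534]
ft_force: [0.4, -4.6, 6.6]
gripper_width: 0.516
```

```bash
python3 go.py 0 28 109.8; python3 - <<'E'
from cell import r
from h import *
p,d=r.camera("wrist");cv2.imwrite(f"pics/w3.png",p[...,::-1])
E
```

```text
5.5 now x,y,z 0.6447467077181663 0.2787290920952248 110.61472954667562 F [ 0.44 -4.65  6.56] Fx,Fy chest -0.20652655034310896 -4.665022297836539 44.91850992848693
(array([-2.77,  0.07, -0.06]), array([-0.26,  0.02,  0.17]))
```

View pics/w3.png

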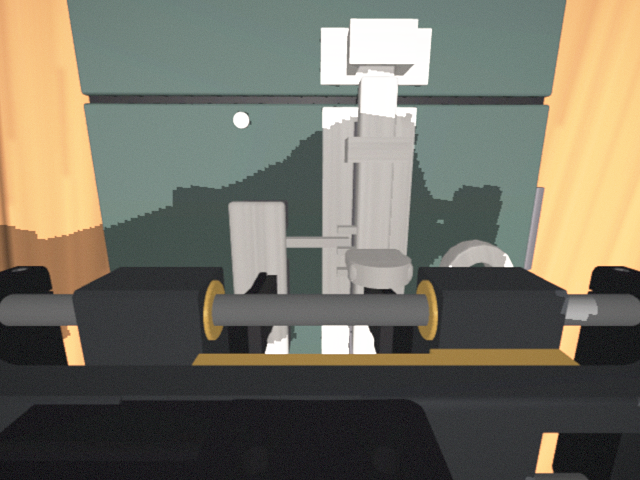

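{"name": "apply_moves", "arguments": {"commands": [{"tx":-0.3,"ty":0.1,"tz":-0.05,"ax":0,"ay":0,"az":0},{"tx":-0.7,"ty":0.1,"tz":-0.05,"ax":0,"ay":0,"az":0},{"tx":-1.1,"ty":0.1,"tz":-0.05,"ax":0,"ay":0,"az":0},{"tx":-1.5,"ty":0.1,"tz":-0.05,"ax":0,"ay":0,"az":0},{"tx":-1.9,"ty":0.1,"tz":-0.05,"ax":0,"ay":0,"az":0},{"tx":-2.3,"ty":0.1,"tz":-0.05,"ax":0,"ay":0,"az":0},{"tx":-2.5,"ty":0.1,"tz":-0.05,"ax":0,"ay":0,"az":0},{"tx":-2.5,"ty":0.1,"tz":-0.05,"ax":0,"ay":0,"az":0}]}}

```text
time: 6.35
eef_pos: [0.5523, 0.075, 0.1101]
orientation: [0.534, -0.461, 0.468, -0.532]
ft_force: [1.2, -8.5, 6.9]
gripper_width: 0.517
```

```bash
python3 go.py 0 28 109.8
```

```text
6.35 now x,y,z 0.6852069229913553 21.162481101091764 110.05602217217064 F [ 1.21 -8.47  6.85] Fx,Fy chest 0.023501568426893993 -8.553407425187054 44.99925881831376
(array([-0.68,  0.02, -0.07]), array([-0.28, -0.16,  0.49]))
```

{"name": "apply_moves", "arguments": {"commands": [{"tx":-0.6,"ty":0,"tz":-0.05,"ax":0,"ay":0,"az":0},{"tx":-1.0,"ty":0.05,"tz":-0.05,"ax":0,"ay":0,"az":0},{"tx":-1.0,"ty":0.05,"tz":-0.05,"ax":0,"ay":0,"az":0}]}}

```text
time: 6.65
eef_pos: [0.5522, 0.0753, 0.1102]
orientation: [0.535, -0.46, 0.474, -0.527]
ft_force: [0.8, -17.9, 12.3]
gripper_width: 0.519
```

```bash
python3 go.py 0 28 109.8;python3 - <<'E'
from cell import r
from h import *
st=r.read_state()
p,d=r.camera("wrist");cv2.imwrite(f"pics/w4.png",p[...,::-1])
m=r.camera_model("wrist");P=cloud(m,d,st);v,u=np.mgrid[:480,:640];z=P[...,2]
yaw=np.radians(7.95);ex=np.array([np.cos(yaw),np.sin(yaw)]);ey=np.array([-ex[1],ex[0]]);c=np.array([.5248,.0498])
k=(d>0)&(v<90)&(u>300)&(u<450)&(z>.101)&(z<.11);q=P[k][:,:2]-c;print("keeper y",(q@ey).min(),(q@ey).max(),k.sum())
k=(d>0)&(v<300)&(u>330)&(u<430)&(z>.122)&(z<.14);q=P[k][:,:2]-c
print("tab",len(q),np.percentile(q@ey,[2,98]),np.percentile(q@ex,[2,98]))
E
```

```text
6.65 now x,y,z 0.6406092913482837 21.452360929861378 110.16427940420262 F [  0.83 -17.93  12.31] Fx,Fy chest -1.6615669560960389 -17.868501503351567 45.192033817968635
(array([-0.65,  0.02, -0.07]), array([-0.2 , -0.6 ,  1.27]))
keeper y 0.1191763169860932 0.12826936638777914 1374
tab 1735 [0.03129387 0.04244366] [0.04585513 0.07333004]
```

View pics/w4.png

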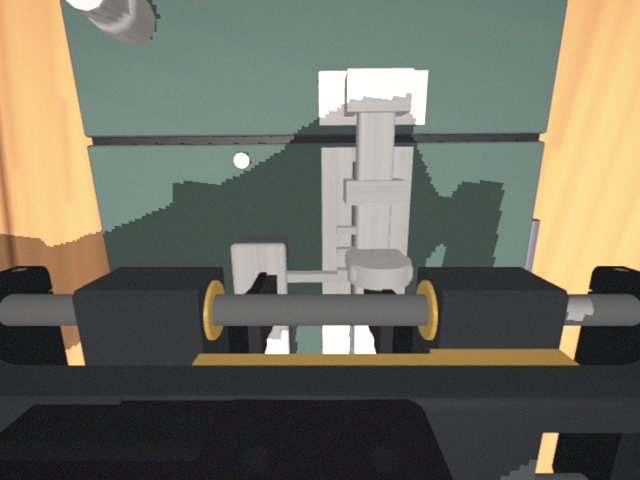

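{"name": "apply_moves", "arguments": {"commands": [{"tx":-1.0,"ty":0.1,"tz":-0.05,"ax":0,"ay":0,"az":0},{"tx":-1.6,"ty":0.15,"tz":-0.05,"ax":0,"ay":0,"az":0},{"tx":-1.6,"ty":0.15,"tz":-0.05,"ax":0,"ay":0,"az":0}]}}

```text
time: 7.0
eef_pos: [0.5522, 0.0756, 0.11]
orientation: [0.538, -0.458, 0.482, -0.518]
ft_force: [-2.1, -28.3, 20.7]
gripper_width: 0.518
```

```bash
python3 go.py 0 21 109.8
```

```text
7.0 now x,y,z 0.7357381769367777 21.76300213482503 109.97021730770129 F [ -2.15 -28.29  20.7 ] Fx,Fy chest -6.041648903234282 -27.721054165217744 45.02466100242414
(array([ 0.08,  0.02, -0.07]), array([-0.04, -1.34,  2.52]))
```

{"name": "apply_moves", "arguments": {"commands": [{"tx":0,"ty":0,"tz":0,"ax":0,"ay":-0.5,"az":1.2},{"tx":0.2,"ty":0,"tz":0,"ax":0,"ay":-1.3,"az":2.5},{"tx":0.4,"ty":0,"tz":0,"ax":0,"ay":-1.3,"az":2.5},{"tx":0.4,"ty":0,"tz":0,"ax":0,"ay":-1.3,"az":2.5}]}}

```text
time: 7.4
eef_pos: [0.5531, 0.0721, 0.1106]
orientation: [-0.533, 0.464, -0.465, 0.534]
ft_force: [0.9, 0.4, 4.3]
gripper_width: 0.514
```

```bash
python3 go.py 0 18 112;python3 - <<'E'
from cell import r
from h import *
st=r.read_state()
p,d=r.camera("wrist");cv2.imwrite(f"pics/w5.png",p[...,::-1])
m=r.camera_model("wrist");P=cloud(m,d,st);v,u=np.mgrid[:480,:640];z=P[...,2]
yaw=np.radians(7.95);ex=np.array([np.cos(yaw),np.sin(yaw)]);ey=np.array([-ex[1],ex[0]]);c=np.array([.5248,.0498])
k=(d>0)&(v<300)&(u>330)&(u<430)&(z>.122)&(z<.14);q=P[k][:,:2]-c
print("tab",len(q),np.percentile(q@ey,[2,98]),np.percentile(q@ex,[2,98]))
k=(d>0)&(v<130)&(u>300)&(u<450)&(z>.101)&(z<.11);q=P[k][:,:2]-c;print("keeper y",np.percentile(q@ey,[1,99]))
E
```

```text
7.4 now x,y,z 1.1111612514514988 18.194147055694337 110.58838966854839 F [0.9  0.41 4.27] Fx,Fy chest 0.946665468421706 0.27950791288493826 44.74965773316458
(array([ 0.02, -0.14, -0.11]), array([-0.12, -0.03,  0.01]))
tab 1888 [0.02755634 0.04236823] [0.04581992 0.0732248 ]
keeper y [0.11009516 0.12786757]
```

{"name": "apply_moves", "arguments": {"commands": [{"tx":0,"ty":-0.5,"tz":0,"ax":0,"ay":0,"az":0},{"tx":0,"ty":-1.5,"tz":0,"ax":0,"ay":0,"az":0},{"tx":0,"ty":-3,"tz":0,"ax":0,"ay":0,"az":0},{"tx":0,"ty":-6,"tz":0,"ax":0,"ay":0,"az":0},{"tx":0,"ty":-10,"tz":0,"ax":0,"ay":0,"az":0},{"tx":0,"ty":-14,"tz":0,"ax":0,"ay":0,"az":0},{"tx":-4,"ty":-16,"tz":0,"ax":0,"ay":0,"az":0},{"tx":-5,"ty":-16,"tz":0,"ax":0,"ay":0,"az":0},{"tx":-5,"ty":-16,"tz":0,"ax":0,"ay":0,"az":0}]}}

```text
time: 8.35
eef_pos: [0.5448, 0.1241, 0.2714]
orientation: [-0.534, 0.462, -0.464, 0.535]
ft_force: [-0.8, -0.4, -0.6]
gripper_width: 0.516
```

```bash
python3 go.py 0 18 112;python3 - <<'E'
from cell import r
from h import *
st=r.read_state()
p,d=r.camera("wrist");cv2.imwrite(f"pics/w6.png",p[...,::-1])
m=r.camera_model("wrist");P=cloud(m,d,st);v,u=np.mgrid[:480,:640];z=P[...,2]
yaw=np.radians(7.95);ex=np.array([np.cos(yaw),np.sin(yaw)]);ey=np.array([-ex[1],ex[0]]);c=np.array([.5248,.0498])
a=(P[...,:2]-c)@ex;b=(P[...,:2]-c)@ey
for n,k in(("tab",(abs(a-.06)<.02)&(b>0.01)&(b<.07)&(z>.122)&(z<.14)),("catch",(abs(a)<.012)&(abs(b)<.04)&(z>.1)&(z<.13)),("lid",(abs(a)<.012)&(b<.11)&(b>.06)),("keeper",(abs(a-.06)<.02)&(b>.1)&(b<.14)&(z>.101)&(z<.11))):
    k&=d>0
    print(n,k.sum(),np.percentile(b[k],[1,99]).round(4),np.median(z[k]).round(4),v[k].max())
E
```

```text
8.35 now x,y,z 0.045949029922830675 70.82839519439842 271.3618201544322 F [-0.83 -0.43 -0.59] Fx,Fy chest -0.8836344236240103 -0.30702304453986545 44.858994281894844
(array([ 5.28, 15.94, -0.07]), array([-0.15,  0.28,  0.01]))
tab 365 [0.0325 0.0425] 0.13 275
catch 957 [-0.0393  0.0397] 0.1165 336
lid 23562 [0.0658 0.1086] 0.3654 473
keeper 588 [0.1109 0.1282] 0.1036 190
```

View pics/w6.png

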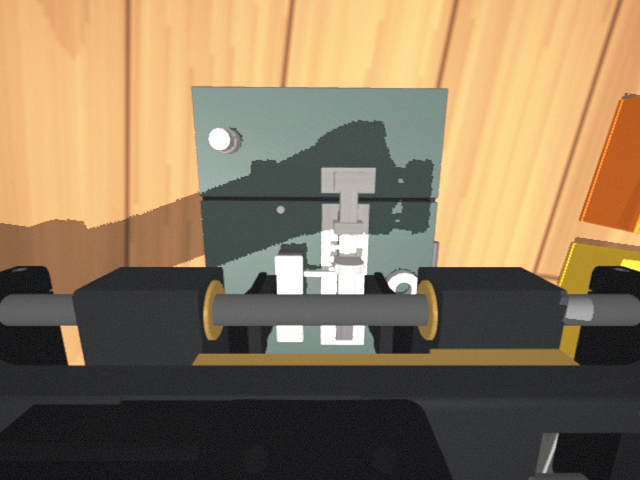

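```bash
python3 -c "
from cell import r
print(r.sign_off())"
```

```text
the job is handed in; nothing more can be done
None
```

I locked the chest and handed the job in after about 8.4 s on the robot's clock; sign-off gives no verdict.

**What I did:** With the fingers set 45 mm apart, I pressed the catch down about 8 mm (about 6 N). I held it there while the other fingertip pushed the bolt's tab until it stopped. I then eased off the tab and lifted clear.

**Last checks:**
- **Bolt:** it hit a hard stop. Push force rose to about 28 N with only about 0.6 mm more movement. The wrist camera measured about 36 mm of travel on top of the unknown 0–5 mm starting position. The bolt's end can be seen in the keeper.
- **Catch:** its top measured 116.5 mm, the same as before I pressed it, so it is fully up.
- **Clear of everything:** the fingers are about 270 mm above the bench, and the wrist force is only noise.
- **Loose things:** the socket and bearing look undisturbed in the last picture. The tin and the things on the bench were not in view, and I did not check them again.

**Doubtful check:** measured from the chest's edge, the tab face came to about -11 to -12 mm. That is only just inside the -12.5 mm limit and within the roughly 2 mm calibration error. That the bolt is fully home therefore rests mainly on the hard stop and the measured travel.

The first move call was refused by the argument check, so I used shorter moves.

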